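# Shift a gear selector into third through its H gate

### The arm

A 6-joint arm with a two-finger parallel gripper is mounted at the origin on a cart in front of the work surface, level with it; the furniture and walls round the work are solid. World frame = base frame: x ahead of the robot, y to its left, z up, the work surface at z = 0. Lengths are in m, angles in rad, forces in N, time in s.
With the tool pointing down it reaches from about 0.35 to 0.8 m from the base axis. Payload 7.3 kg.
Tool frame: the origin (TCP) lies between the finger pads; the fingertips stand 25 mm ahead of it and the grasp point (between the pads) lies 6 mm ahead of it (r.tip_extent is the distance from the TCP to the fingertips, in m); z points along the fingers, y is the direction in which the jaws open and shut (so a half turn about z gives the same grasp; the last joint's range is limited). The gripper opens to 85 mm and grips with 20 to 120 N. Pads are 22 mm wide; open, the fingers measure 114 mm over their backs; the gripper's body (76 mm by 85 mm) begins 54 mm behind the grasp point. The pads swing forward as they close: fully open they stand 13 mm farther back than shut.
Start: joints at [1.048, 0.342, 1.524, -0, 1.275, -0.146], TCP at [0.193, 0.488, 0.256] pointing down, gripper open.
Joint ranges: [-2.53, 2.53], [-0.77, 2.02], [0.04, 2.7], [-1, 4.14], [0.28, 2.66], [-3.11, 3.11]. Speed limits (rad/s): [2.57, 2.57, 3.14, 3.14, 3.14, 3.14].

### API

Orientations are given as a unit quaternion [x, y, z, w].
In Python, from workcell import r, command_gripper, optics gives the robot as it stands. The module is installed in compiled form; this text tells all that it offers. Calls block until the motion is done:
- r.reach(position, orientation): joint-space move of the TCP to a pose.
- r.move_straight(position, orientation=None, speed=0.15, max_force=None): straight line of the TCP; orientation=None keeps the orientation; speed is the mean speed in m/s. With max_force (N) it stops when the force on the tool has changed by that much, and returns True; else False.
- r.movej(angles): joint-space move.
- command_gripper(opening, force=None): finger opening in m; force is the grip in N (None keeps the last); returns when the fingers have stopped.
- r.hold(seconds).
- r.solve_ik(position, orientation): joint angles nearest the present ones, or None.
- r.read_state(): the state.
- optics.get_image(name): name is "side" or "top"; returns (picture, depth): 400x640x3 uint8, red, green, blue; 400x640 float32, m along the optical axis (not along the pixel's ray), 0 where there is no reading.
- optics.camera_model(name): a dict with "K" (3x3 intrinsics, pixels), "R" (3x3) and "t" (3): a world point X has camera coordinates R X + t. Camera axes: x right, y down, z forward; pixel columns grow to the right and rows downward; lengths in m; the calibration is good to about 2 mm. A picture is of the moment at which its call begins. camera_model takes no time and is no camera call.
A pose or a line that the arm cannot do raises r.PlanningError and nothing moves.
- r.finish_job(): hands the job in, once; it reports no verdict.
The state is a dict: "time_s": time; "joint_positions": joint angles; "dq": joint speeds; "tau": joint torques, N m; "eef_pos": TCP position; "eef_rot": TCP orientation; "contact_force": force on the tool from outside, world axes, zero at the start; "torque": the same for the moment, N m; "grip_width": finger opening in m.
Only numpy, scipy, OpenCV 4.12 (cv2) and the standard library are available. Lean on these libraries where they do the work, as an engineer would, in place of code of your own. Each camera call takes 0.05 s, during which the arm holds its last target. There are 200 camera calls.

### The job

The gear selector on the bench is in for a check of its third-gear contact. Pushing the knob with the fingertips only, never squeezing it between the fingers, bring the lever to the middle of its H gate, across to the right-hand lane, then forward (away from you) fully home into the third slot, marked with three yellow dots; do not let it drop into the fourth slot on the way and do not force it. Leave it there and let go, with the capacitor, the tape roll and the yellow pot round the selector undisturbed.

Things in the scene. Friction and masses are not known exactly. Their poses are not given: they have to be found in the camera images.
- selector: grey gear selector screwed to the bench: casting 150 mm (x) by 120 mm (y) on a dark flange 176 mm long; slate-grey gate plate on top, upper face 86 mm above the bench. Origin: centre of the underside, on the bench; x forward (away from the robot), y left, z up; turned up to 0.35 rad. Yellow dots number the slots: 1 forward left, 2 back left, 3 forward right, 4 back right.
- gate (a point): centre of the H opening, on the plate's upper face. Two lanes along the unit's x, 11 mm wide, centred at y = +16 and -16 mm, reach 30 mm forward and back; a cross channel at x = 0 joins them, 16 mm wide (the two tongues between the lanes, 21 mm wide, have corners rounded to 4 mm).
- third (a point): forward end of the third slot (forward right, three dots), on the plate's upper face, 30 mm forward and 16 mm right of the gate's centre
- knob (a point): centre of the black knob, 36 x 36 mm over its rubber cheeks, 40 mm high, red disc on top, on an 8 mm shaft pivoted 12 mm above the selector's origin. In the selector's frame it is at x = 145 sin(s), y = -145 sin(c) cos(s), z = 12 + 145 cos(c) cos(s) mm (c = cross, s = shift): 157 mm high at the middle, about 146 mm at a slot's end. It leans with the lever.
- cross (a joint): left-right lean of the lever (rad): about -0.22 in the left lane (where it starts), +0.22 in the right lane, limits -0.225 and 0.225 (knob 32 mm to the side). About 1 N at the knob moves it; it stays where it is left.
- shift (a joint): forward-back lean (rad): positive forward, 0 in the cross channel, limits +0.32 and -0.32 at the slots' ends (knob 46 mm forward or back). The lever crosses only near 0 (within 0.05; the rounded tongue corners guide it in from about 0.1). Starts between -0.27 and 0.27. About 1.5 N at the knob moves it; it stays where it is left.
- grip: the knob with its four cheeks, as a body; origin and axes at its centre, x forward, y left, z up along the lever
- cheek_left: rubber cheek, 26 mm wide and 32 mm high, on the left (+y) face of the knob (fixed to it, origin at the knob's centre); listed because opposite cheeks must never be squeezed between the fingers
- cheek_right: rubber cheek, 26 mm wide and 32 mm high, on the right (-y) face of the knob (fixed to it, origin at the knob's centre); listed because opposite cheeks must never be squeezed between the fingers
- cheek_far: rubber cheek, 26 mm wide and 32 mm high, on the forward (+x) face of the knob (fixed to it, origin at the knob's centre); listed because opposite cheeks must never be squeezed between the fingers
- cheek_near: rubber cheek, 26 mm wide and 32 mm high, on the near (-x) face of the knob (fixed to it, origin at the knob's centre); listed because opposite cheeks must never be squeezed between the fingers
- bulk_cap: dark blue can capacitor standing upright, 35 mm diameter, 51 mm high, loose, left of the selector; origin at the centre of its underside
- tape_yellow: roll of yellow insulating tape lying flat, 65 mm across, 18 mm high, loose, between the selector and the robot; origin at the centre of its underside
- yellow_cup: upturned yellow pot, 66 mm across, 87 mm high, loose, right of the selector; origin at the centre of its underside

How it is judged:
On the way:
1. the lever has gone across into the right-hand lane, still near the middle (value of joint cross above 0.17 rad and value of joint shift between -0.15 and 0.15 rad), for 0.05 s.
At the end, for the whole second after the job is handed in: the lever rests in the third slot: right lane (cross over 0.17 rad) and forward (shift over 0.28 rad, that is within about 6 mm of the end at the knob), at rest; the three bystanders are within 15 mm of where they stood (value of joint cross above 0.17 rad and value of joint shift between 0.28 and 0.34 rad and velocity of joint shift between -0.05 and 0.05 rad/s and distance of each of bulk_cap, tape_yellow, yellow_cup from where it was at the start of the episode below 0.015 m); the robot touches nothing.
It fails at once if the knob is squeezed between the fingers (more than 2 N on two opposite cheeks at once) ((contact force between the fingers and cheek_left above 2 N and contact force between the fingers and cheek_right above 2 N) or (contact force between the fingers and cheek_near above 2 N and contact force between the fingers and cheek_far above 2 N)).
It fails at once if the lever goes into the fourth slot (right lane, shift under -0.2 rad) (value of joint cross above 0.1 rad and value of joint shift below -0.2 rad).
It fails at once if the lever is forced (more than 45 N between the fingers and the knob) (contact force between the fingers and grip above 45 N).
It fails at once if a bystander is pushed more than 15 mm or lifted (distance of any of bulk_cap, tape_yellow, yellow_cup from where it was at the start of the episode above 0.015 m).
It fails at once if a bystander is tipped (angle between any of bulk_cap, tape_yellow, yellow_cup's own z axis and vertical above 0.3 rad).
It also fails if it takes over 48 s, if anything falls off the work surface, if the arm or the gripper's body presses on something with over 40 N, if the wrist force passes 120 N, or if a joint passes its speed limit or range.

## Working session

There is one attempt and no reset: what is moved stays moved. The work goes in short steps, each a Python script; the robot and the scene stay as the last script left them, time stands still between calls to the robot, and variables do not carry over. Pictures are saved under pics/ and viewed, about 8 in all and at most 12, crops included, and the job is handed in when it is done.

```bash
mkdir -p pics; cat > h.py <<'E'
import numpy as np, cv2
from workcell import r, command_gripper, optics
def snap(n,f,crop=None,s=1):
    im,d=optics.get_image(n); np.savez(f'pics/{f}.npz',im=im,d=d)
    o=im[...,::-1]
    if crop: a,b,c,e=crop; o=o[b:e,a:c]
    cv2.imwrite(f'pics/{f}.png',cv2.resize(o,None,fx=s,fy=s,interpolation=cv2.INTER_CUBIC)); return im,d
def world(n,d):
    m=optics.camera_model(n); K=np.array(m['K']);R=np.array(m['R']);t=np.array(m['t'])
    v,u=np.mgrid[:d.shape[0],:d.shape[1]]
    c=np.stack([(u-K[0,2])/K[0,0]*d,(v-K[1,2])/K[1,1]*d,d],-1)
    return (c-t)@R
def proj(n,X):
    m=optics.camera_model(n); c=np.array(m['K'])@(np.array(m['R'])@np.array(X)+np.array(m['t'])); return c[:2]/c[2]
E
python3 - <<'E'
from h import *
for n in('top','side'):
    snap(n,n+'0'); m=optics.camera_model(n); R=np.array(m['R']); print(n,-R.T@np.array(m['t']),R[2])
s=r.read_state();print(s['time_s'],s['eef_rot'],r.tip_extent)
E
```

```text
top [0.37674653 0.03769549 0.97433411] [ 0.15142427  0.02904196 -0.98804213]
side [0.87628884 0.22347691 0.84543995] [-0.43388228 -0.20161902 -0.87812068]
0.1 [ 1.87274307e-01  9.82307423e-01 -6.41854152e-04 -2.19583807e-04] 0.025
```

View pics/top0.png

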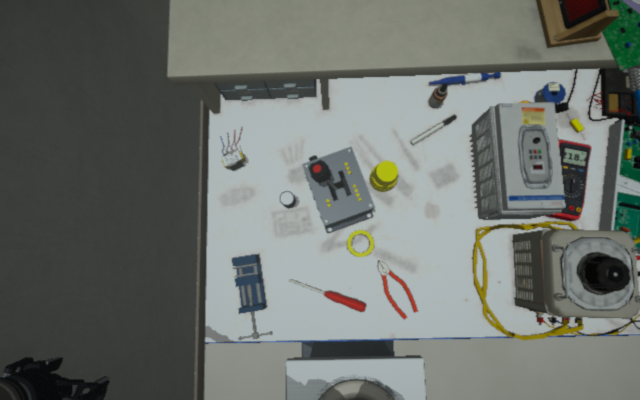

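View pics/side0.png

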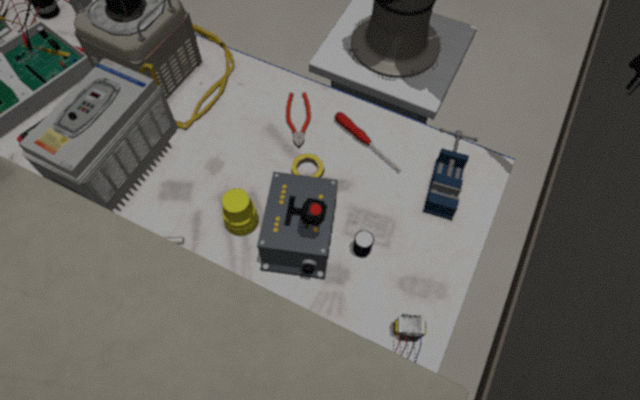

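```bash
python3 - <<'E'
from h import *
for n in('top','side'):
    z=np.load(f'pics/{n}0.npz'); im=z['im'].astype(int); d=z['d']; W=world(n,d); ok=d>0
    C=W[215,340] if n=='top' else W[240,280]
    near=ok&(np.hypot(W[...,0]-C[0],W[...,1]-C[1])<.16)
    pl=near&(abs(W[...,2]-.086)<.006)&(im.max(-1)-im.min(-1)<40)
    mk=pl.astype(np.uint8); k,l,st,_=cv2.connectedComponentsWithStats(mk); b=1+st[1:,4].argmax()
    P=W[l==b]; rc=cv2.minAreaRect((P[:,:2]*1000).astype(np.float32)); print(n,'plate',rc,np.median(P[:,2]))
    red=near&(im[...,0]>150)&(im[...,1]<80)&(W[...,2]>.12); print('red',np.median(W[red],0),red.sum(),np.argwhere(red).mean(0))
    yl=near&(im[...,0]>150)&(im[...,1]>130)&(im[...,2]<90)
    k,l,st,ce=cv2.connectedComponentsWithStats(yl.astype(np.uint8))
    for i in range(1,k):
        if st[i,4]>2: print('y',ce[i].round(1),W[l==i].mean(0).round(4),W[l==i].max(0).round(3),st[i,4])
    if n=='top':
        print('cap',W[195:205,285:293].reshape(-1,3).mean(0), 'shelf',W[60,300],W[40,400])
z=np.load('pics/top0.npz');cv2.imwrite('pics/topc.png',cv2.resize(z['im'][140:245,270:410,::-1],None,fx=5,fy=5,interpolation=cv2.INTER_CUBIC))
E
```

```text
top plate ((543.342041015625, 24.873443603515625), (150.7700958251953, 120.06230926513672), 18.328229904174805) 0.08645921922865187
red [0.56184413 0.06825747 0.17010063] 3 [169.33333333 316.66666667]
y [385.8 171.5] [ 0.5703 -0.0834  0.0871] [ 0.598 -0.063  0.092] 291
y [345.5 163.5] [0.5918 0.0065 0.0871] [0.593 0.008 0.088] 4
y [347.4 167.8] [0.5817 0.0025 0.0872] [0.584 0.004 0.089] 5
y [348.8 172. ] [ 5.722e-01 -2.000e-04  8.570e-02] [0.574 0.001 0.088] 4
y [354.3 185.7] [ 0.5402 -0.0116  0.0869] [ 0.542 -0.011  0.088] 3
y [355.9 190.1] [ 0.53   -0.0146  0.0868] [ 0.533 -0.013  0.089] 8
y [357.  194.3] [ 0.5202 -0.0167  0.0881] [ 0.524 -0.014  0.09 ] 7
y [327.2 200.2] [0.5091 0.0503 0.0875] [0.512 0.053 0.09 ] 6
y [359.5 198.5] [ 0.5107 -0.022   0.0872] [ 0.512 -0.021  0.089] 4
y [328.5 204.5] [0.4992 0.0476 0.0876] [0.501 0.049 0.091] 4
y [360.4 243.4] [ 0.4137 -0.0244  0.0184] [0.446 0.005 0.023] 242
cap [0.51684966 0.13963255 0.06315044] shelf [0.75455646 0.09216735 0.26074973] [ 0.78720684 -0.09918355  0.26054794]
side plate ((543.287841796875, 28.026397705078125), (152.4140625, 120.41676330566406), 18.38702392578125) 0.08576941285692805
red [nan nan nan] 0 [nan nan]
y [235.1 199.6] [ 0.5737 -0.0834  0.0866] [ 0.596 -0.061  0.092] 447
  return _methods._mean(a, axis=axis, dtype=dtype,
  ret = um.true_divide(
<stdin>:9: RuntimeWarning: Mean of empty slice.
```

View pics/topc.png

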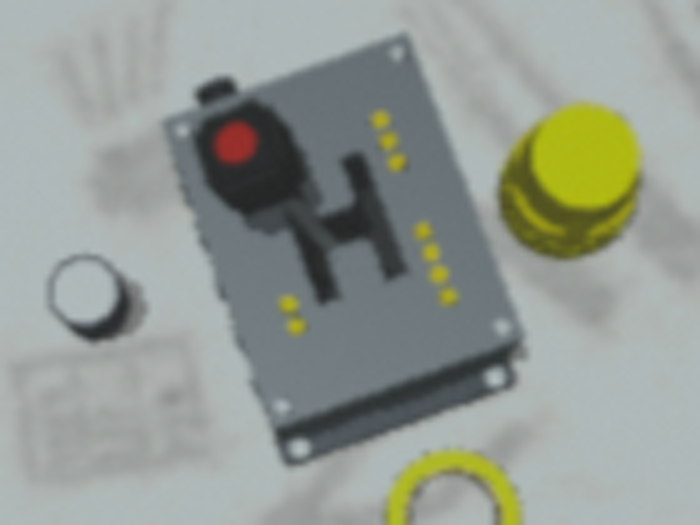

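The picture shows the H gate with the lever in slot 1. The red disc is at about (317, 169) px, and the yaw is about 0.32 rad. First I'll push the lever back to the middle with the closed fingers.

```bash
cat >> h.py <<'E'
from scipy.optimize import least_squares
O=np.array([.5433,.0265]); A=.320; Q=[-np.sin(A/2),np.cos(A/2),0,0]
def U(x,y,z): # unit-frame mm (fingertip) -> TCP world
    x,y=x/1e3,y/1e3; return [O[0]+x*np.cos(A)-y*np.sin(A),O[1]+x*np.sin(A)+y*np.cos(A),z/1e3+r.tip_extent]
def disc(c,s,L=.166):
    x,y,z=L*np.sin(s),-L*np.sin(c)*np.cos(s),.012+L*np.cos(c)*np.cos(s)
    return [O[0]+x*np.cos(A)-y*np.sin(A),O[1]+x*np.sin(A)+y*np.cos(A),z]
def lever(n,f):
    im,d=snap(n,f); im=im.astype(int); v,u=np.mgrid[:400,:640]; p=proj(n,[*O,.15])
    m=(im[...,0]>110)&(im[...,1]<75)&(im[...,2]<75)&(np.hypot(u-p[0],v-p[1])<60)
    if m.sum()<4: print(n,'disc hidden'); return
    q=np.array([u[m].mean(),v[m].mean()])
    print(n,m.sum(),q.round(1),'cross,shift',least_squares(lambda a:proj(n,disc(*a))-q,[0,0]).x.round(3))
def st(): s=r.read_state(); print(round(s['time_s'],2),np.round(s['eef_pos'],4),np.round(s['contact_force'],1))
E
python3 - <<'E'
from h import *
lever('top','a_t');lever('side','a_s')
command_gripper(0); print(r.tip_extent,r.read_state()['grip_width'])
r.reach(U(78,32,225),Q); st()
r.move_straight(U(78,32,145)); st()
print(r.move_straight(U(45,32,145),speed=.06,max_force=10)); st()
lever('top','b_t');lever('side','b_s')
cv2.imwrite('pics/b.png',np.hstack([cv2.resize(cv2.imread('pics/b_t.png')[120:245,270:395],None,fx=3,fy=3),cv2.resize(cv2.imread('pics/b_s.png')[150:275,230:355],None,fx=3,fy=3)]))
E
```

```text
top 46 [316.7 168. ] cross,shift [-0.209  0.2  ]
side 83 [315.3 208.7] cross,shift [-0.219  0.206]
0.025 -2.0827746114820144e-05
3.05 [0.6071 0.0823 0.2501] [0.2 0.2 0.2]
3.73 [0.6077 0.0817 0.1708] [-0.3 -0.1 -0.2]
False
4.43 [0.576  0.071  0.1702] [ 0.1 -0.9  0. ]
top disc hidden
side disc hidden
```

View pics/b.png

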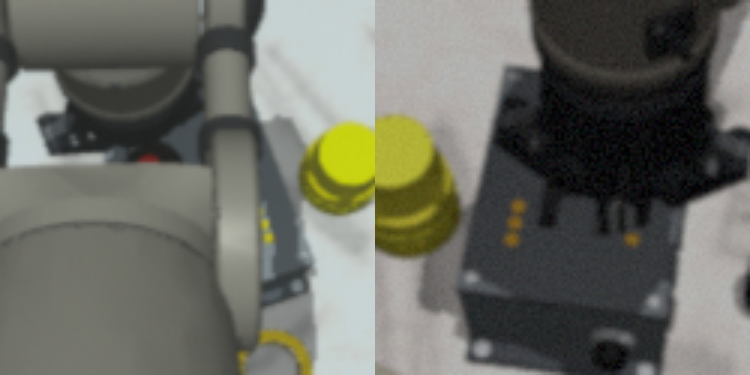

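The arm hides the knob in both views. I'll finish the push to x≈30 mm, back off to the left-side start and look again.

```bash
python3 - <<'E'
from h import *
print(r.move_straight(U(30,32,145),speed=.06,max_force=10)); st()
r.move_straight(U(50,36,145)); r.move_straight(U(50,36,225)); r.move_straight(U(0,120,225),speed=.2); st()
lever('top','c_t');lever('side','c_s')
E
```

```text
False
4.93 [0.5614 0.0662 0.17  ] [-0.  -0.1  0.4]
6.54 [0.5061 0.1401 0.2498] [ 0.  -0.2  0.7]
top 6 [321.8 183. ] cross,shift [-0.209 -0.005]
side disc hidden
```

```bash
python3 - <<'E'
from h import *
r.move_straight(U(0,170,225),speed=.2)
lever('top','d_t');lever('side','d_s')
E
```

```text
top 56 [321.8 182.6] cross,shift [-0.208  0.   ]
side 79 [318.8 189.9] cross,shift [-0.22  0.01]
```

Shift reads 0.00 to 0.01, so the lever is in the middle. Next I push it across to the right.

```bash
python3 - <<'E'
from h import *
r.move_straight(U(0,86,225),speed=.2); r.move_straight(U(0,86,145))
print(r.move_straight(U(0,3,145),speed=.06,max_force=8)); st()
r.move_straight(U(0,25,145)); r.move_straight(U(0,25,225)); r.move_straight(U(0,150,225),speed=.2); st()
lever('top','e_t');lever('side','e_s')
E
```

```text
False
9.93 [0.5423 0.0295 0.17  ] [ 0.1  0.7 -0. ]
11.68 [0.4962 0.1684 0.2496] [ 0.1 -0.8 -0.2]
top 55 [352.5 171.4] cross,shift [0.195 0.001]
side 72 [277.4 183.9] cross,shift [0.186 0.008]
```

```bash
python3 - <<'E'
from h import *
r.move_straight(U(0,25,225),speed=.2); r.move_straight(U(0,25,145))
print(r.move_straight(U(0,-2,145),speed=.06,max_force=8)); st()
r.move_straight(U(0,20,145)); r.move_straight(U(0,20,225)); 
r.move_straight(U(-55,-31,225),speed=.2);lever('side','f_s'); r.move_straight(U(-55,-31,143))
print(r.move_straight(U(12,-31,143),speed=.06,max_force=10)); st()
r.move_straight(U(-15,-31,143)); r.move_straight(U(-15,-31,225)); r.move_straight(U(0,150,225),speed=.2); st()
lever('top','g_t');lever('side','g_s')
E
```

```text
False
13.84 [0.5441 0.0243 0.1701] [-0.9 -0.3  0.4]
side 69 [274.2 184.2] cross,shift [0.217 0.012]
False
17.37 [0.5644 0.0008 0.1681] [-0.2  0.5 -0.5]
19.46 [0.4963 0.1683 0.2498] [-0.1  0.  -0.3]
top 41 [346.1 150.5] cross,shift [0.23  0.292]
side 84 [269.6 212.4] cross,shift [0.221 0.301]
```

It's close to home, with shift about 0.30. I'll press it fully home under a force guard.

```bash
python3 - <<'E'
from h import *
r.move_straight(U(-15,-31,225),speed=.2); r.move_straight(U(-15,-31,143))
print(r.move_straight(U(19,-31,143),speed=.04,max_force=8)); st()
r.move_straight(U(-15,-31,143)); r.move_straight(U(-15,-31,225)); r.move_straight(U(0,150,225),speed=.2); st()
lever('top','h_t');lever('side','h_s')
cv2.imwrite('pics/h.png',np.hstack([cv2.resize(cv2.imread('pics/h_t.png')[130:265,270:405],None,fx=3,fy=3),cv2.resize(cv2.imread('pics/h_s.png')[140:275,230:365],None,fx=3,fy=3)]))
for n in('top','side'):
    a=cv2.imread(f'pics/{n}0.png').astype(int);b=cv2.imread(f'pics/h_{n[0]}.png').astype(int)
    ye=lambda i:(i[...,2]>130)&(i[...,1]>120)&(i[...,0]<80)
    for nm,bx in {'top':{'cup':(365,155,405,200),'tape':(340,225,380,262)},'side':{'cup':(215,180,262,240),'tape':(288,150,328,172)}}[n].items():
        s=np.s_[bx[1]:bx[3],bx[0]:bx[2]]; print(n,nm,*[np.argwhere(ye(i[s])).mean(0).round(1) for i in(a,b)])
E
```

```text
False
22.32 [0.5699 0.0028 0.1674] [-5.3 -2.   0.5]
24.45 [0.4962 0.1683 0.2498] [ 0.4  0.4 -0.5]
top 44 [345.4 149. ] cross,shift [0.231 0.316]
side 85 [269.6 215. ] cross,shift [0.218 0.326]
top cup [16.8 21.1] [17.4 20.8]
top tape [18.1 20.1] [17.9 20.1]
side cup [21.3 20.4] [22.7 20.9]
side tape [11.5 19.2] [11.8 19. ]
```

View pics/h.png

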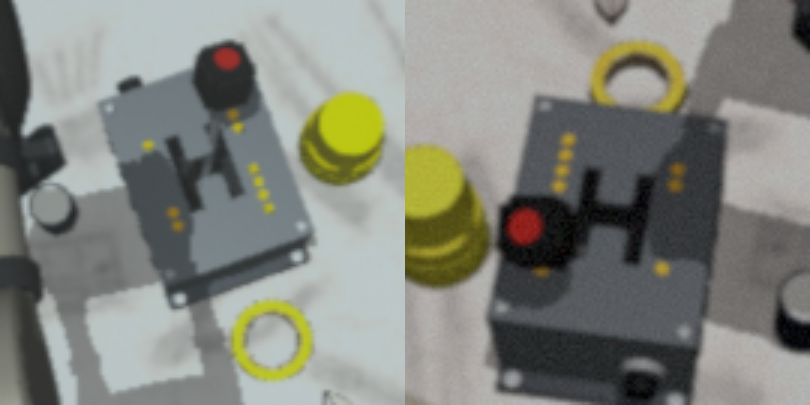

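The lever is home in slot 3, with the disc at about (345, 149) px in the top view. The pot, tape and capacitor are standing where they were, and the arm is clear.

```bash
python3 -c "
from h import *
r.hold(.3); st(); r.finish_job()"
```

```text
24.85 [0.4962 0.1685 0.25  ] [ 0.1 -0.6 -1. ]
the job is handed in; nothing more can be done
```

The lever is fully home in the third slot, and I handed the job in at about 25 s of the 48 s allowed. I used the closed fingertips only: back to the middle, across to the right lane, then forward. The fingers were never around the knob, so it was not squeezed.

- **Crossing:** after the push to the right, the side camera read cross 0.217 and shift 0.012 rad, so the lever was well into the right lane and still near the middle.
- **End position:** the top camera reads cross 0.231 and shift 0.316, and the side camera 0.218 and 0.326. They differ by about 0.01 rad, which is within calibration error. Both are well inside the required range.
- **Force:** the highest reading I took was about 6 N, when the lever met the end of the slot. No push reached its 8–10 N force guard.
- **Bystanders:** the pot and tape look the same before and after to within about 1.5 px. I checked the capacitor by eye only, and it appears undisturbed.
- **Arm:** it was clear of everything when I handed in.

One push fell a little short: the first forward push stopped at shift about 0.30, so I followed it with a second, guarded push.

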